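Click the bay coder's thumbwheel round to yellow and register it

TASK

On the blue bay coder, flick the edge of the thumbwheel forwards (top edge away from the robot) with a fingertip, click by click, until the yellow face rests on top beside the white pointer, without going past it. Only then press its green key right down and let it come up again. Do not turn the grey coder's wheel or press its red key, and leave everything else standing where it is.

Things in the scene. Friction and masses are not known exactly. Their poses are not given: they have to be found in the camera images.
- blue: The blue bay coder, the one to operate, fixed: a blue deck 150 mm (its x) by 220 mm (its y) by 46 mm high, a lugged thumbwheel in the middle, a green push key at the left end, a small loose stamp standing at the right end. Origin at the centre of its underside, on the table; x points from its front (robot's side) to its back, y to its left, z up.
- blue_axle (a point): Centre of the blue coder's thumbwheel, 80 mm above the table; the axle runs along the coder's y. Wheel 40 mm wide, drum radius 34 mm; eight radial lugs 5 mm thick, 45 degrees apart, reach to radius 48 mm. Two cheeks 8 mm thick, 62 mm long at y = +-28 mm hold it, their tops 10 mm above the axle. Between the lugs lie eight coloured faces, one click (45 degrees) apart.
- blue_pointer (a point): Tip of the white pointer post, 5 mm thick, on the blue coder's right-hand cheek (28 mm right of the wheel's middle), 32 mm above the axle, level with the face on top. At rest a face lies level on top and the lugs beside it stand 22.5 degrees either side of vertical: tips 18 mm before and behind the axle, 44 mm above it.
- blue_sweep (a point): Point 39 mm straight above the blue axle, fixed to the deck, for a fingertip's end to pass through. A fingertip lowered to this height just in front of the nearer upper lug and swept level to the coder's +x carries that lug over the top; once the finger's front face is 5 to 25 mm past the axle the detent completes the click, and beyond 28 mm it slips off the lug.
- blue_wheel (a joint): Turn of the blue wheel, rad; grows as its top edge moves to the coder's +x (forwards, away from the robot). Face on top: 0 white, 0.785 blue, 1.571 green, 2.356 red, 3.142 yellow, 3.927 black, then brown, copper. Starts on white, blue or green. A spring detent pulls it to the nearest click (at most about 0.08 N m, 2 N at a lug). Turns both ways without end; the value does not wrap.
- blue_key (a joint): Green push key of the blue coder: 0 up, 0.006 m fully down; a spring returns it and takes 5 N fully down.
- blue_key_top (a point): Centre of the top face of the green key (radius 15 mm), 78 mm left of the wheel (coder's +y). It is pressed straight down.
- grey: The grey bay coder, to be left alone: the same shape and size as the blue one, fixed, with a red key and the same coloured wheel; a small carton lies on its deck. Origin and axes as for the blue one.
- grey_wheel (a joint): Turn of the grey coder's thumbwheel, rad, same sense. To be left as it is.
- grey_rim (a point): Point on the white face of the grey coder's wheel, 36 mm from its axle; tells whether that wheel has been turned.
- grey_key (a joint): Red push key of the grey coder: 0 up, 0.006 m down. Not to be pressed.
- stamp: Small wooden hand stamp, loose, upright, 28 mm across and 55 mm high, on the blue coder's deck. Origin at the centre of its foot.
- giftbox: Small carton 70 x 45 x 30 mm, loose, on the grey coder's deck. Origin at the centre of its underside.
- taperoll: Roll of packing tape lying flat, 100 mm across, 48 mm high, loose, at the left of the table. Origin at the centre of its underside.
- mug: Blue mug, 80 mm across, 95 mm high, loose, at the right of the table. Origin at the centre of its underside.
- parcel: Brown parcel 120 x 160 x 70 mm, loose, behind the coders. Origin at the centre of its underside.
- bookbox: Brown parcel 160 x 110 x 50 mm, loose, at the back left. Origin at the centre of its underside.
- stapler: Red and black stapler 130 x 32 x 36 mm, loose, at the back right. Origin at the centre of its underside.

How it is judged (in metres and radians):
On the way, in this order (a step that is already met when the one before it is completed fails the run):
1. the blue coder's wheel rests with yellow on top (value of joint blue_wheel between 2.9916 and 3.2916 rad and value of joint blue_key below 0.0015 m), for 0.3 s.
2. the green key is pressed down (at least 4.5 mm of its 6 mm) with yellow on top (value of joint blue_wheel between 2.9916 and 3.2916 rad and value of joint blue_key above 0.0045 m), for 0.05 s.
At the end, for the whole second after the job is handed in: Yellow is on top of the blue coder's wheel (3.142 rad within 0.15 rad, at rest), its green key has been pressed and is up again (under 1.5 mm down), the grey coder's wheel and key are as they were, and every loose thing lies within 20 mm of where it began (all of step 1 and velocity of joint blue_wheel between -0.1 and 0.1 rad/s and distance of grey_rim from where it was at the start of the episode below 0.012 m and value of joint grey_key below 0.0015 m and distance of each of stamp, giftbox, taperoll, mug, parcel, bookbox, stapler from where it was at the start of the episode below 0.02 m); the robot touches nothing.
It fails at once if the blue coder's wheel is turned past yellow, or backwards from white (value of joint blue_wheel above 3.6416 rad or value of joint blue_wheel below -0.5 rad).
It fails at once if the arm or the gripper's body, not the fingers, pushes on the blue coder (contact force between the arm and blue above 3 N).
It fails at once if the green key is pressed while yellow is not on top (value of joint blue_key above 0.003 m and not (value of joint blue_wheel between 2.8416 and 3.4416 rad)).
It fails at once if the grey coder's wheel is turned or its red key pressed (distance of grey_rim from where it was at the start of the episode above 0.015 m or value of joint grey_key above 0.003 m).
It fails at once if a loose thing is knocked, pushed or lifted (distance of any of stamp, giftbox, taperoll, mug, parcel, bookbox, stapler from where it was at the start of the episode above 0.025 m).
It also fails if it takes over 48 s, if anything falls off the work surface, if the arm or the gripper's body presses on something with over 40 N, if the wrist force passes 120 N, or if a joint passes its speed limit or range.

ROBOT

A 7-joint arm with a two-finger parallel gripper is mounted at the origin on the work surface. World frame = base frame: x ahead of the robot, y to its left, z up, the work surface at z = 0. Lengths are in mm, angles in rad, forces in N, time in s.
With the tool pointing down it reaches from about 400 to 875 mm from the base axis. Payload 4.4 kg.
Tool frame: the origin (TCP) lies at the very end of the fingers, on their centre line; the grasp point (between the pads) lies 19 mm behind it; y points along the fingers, x is the direction in which the jaws open and shut, and the axes are right-handed (so a half turn about y gives the same grasp; the last joint's range is limited). The gripper opens to 85 mm and grips with 20 to 120 N. Pads are 22 mm wide; open, the fingers measure 114 mm over their backs; the gripper's body (76 mm by 85 mm) begins 54 mm behind the grasp point. The pads swing forward as they close: fully open they stand 13 mm farther back than shut.
Start: joints at [1.244, 0.628, 0.038, 1.517, -0.027, 0.996, -0.02], TCP at [167.632, -628.026, 231.313] pointing down, gripper open.
Joint ranges: [-3.06, 3.06], [-0.37, 2.12], [-1.25, 1.32], [0.18, 2.47], [-1.1, 4.24], [0.23, 1.98], [-2.94, 2.94]. Speed limits (rad/s): [2.57, 2.57, 3.14, 3.14, 3.14, 3.14, 3.14].

INTERFACE

Orientations are given as [roll, pitch, yaw] about the fixed x, y, z axes, in that order (R = Rz(yaw) Ry(pitch) Rx(roll)).
In Python, from cell import readout, eyes, finish_job gives the robot as it stands. The module is installed in compiled form; this text tells all that it offers.
- The arm moves only by the tool apply_moves, never from a script. Its argument "commands" is a list that holds one entry, the list of rows, each a list of 6 numbers: the shift along the tool's x, y, z in units of 0.04 m (1.0 is 0.04 m), then the turn, a rotation vector about the tool's x, y, z in units of 5 degrees (1.0 is 5 degrees). A call has 1 to 8 rows; each row shifts and turns the pose as measured when the row begins, along the tool's axes as they then stand; what a row does not reach is not made up. A row lasts 1/12 s, in which the tool goes at most 41.7 mm and 7.16 degrees, less where a joint would pass 70% of its speed; a pose out of reach is approached as far as the arm can. A call with a number of a shift or a turn outside -1 to 1 is refused whole. A call with a gripper value outside its range is refused whole. "claw" is the finger opening in mm, from 0 to 85.4, set as the call begins (left out, the last holds). The fingers move at their own pace and stop on an object; the grip force is fixed at half the most. Time passes only in rows, so rows that do not move let the fingers close. It gives the time, the measured TCP pose, the force and the opening at its end, in the units of the state.
- readout.read_state(): the state, without advancing time (a new reading comes with each control period).
- eyes.get_image(name): name is "scene" or "side" or "wrist"; returns a dict with "image" (400x640x3 uint8, red, green, blue), "mtx" (3x3 intrinsics, pixels), "rvec" (rotation vector, rad) and "tvec" (3), from world to camera coordinates, as OpenCV has them. Camera axes: x right, y down, z forward; pixel columns grow to the right and rows downward; lengths in mm; the calibration is good to about 2 mm. A picture is of the moment at which its call begins. There is no depth.
- finish_job(): hands the job in, once; it reports no verdict.
The state is a dict: "clock": time; "qpos": joint angles; "qd": joint speeds; "tau": joint torques, N m; "eef_pos": TCP position; "tool_rot": TCP orientation; "force": force on the tool from outside, world axes, zero at the start; "torque": the same for the moment, N m; "width": finger opening in mm.
Only numpy, scipy, OpenCV 4.12 (cv2) and the standard library are available. Lean on these libraries where they do the work, as an engineer would, in place of code of your own. Each camera call takes 0.05 s, during which the arm holds its last target. There are 200 camera calls.

## Working session

There is one attempt and no reset: what is moved stays moved. The work goes in short steps, Python scripts to look and compute and a tool call to move; the robot and the scene stay as the last step left them, time stands still between calls to the robot, and variables do not carry over. Pictures are saved under pics/ and viewed, about 8 in all and at most 12, crops included, and the job is handed in when it is done.

Besides the shell and the picture viewer there is one more tool, called after "Emit:" by a JSON object that holds its "op" and its "data", one argument or row to a line. apply_moves: Moves the arm, as the interface text tells. Shifts and turns lie within -1 to 1; 1 stands for 0.04 m of shift or 5 degrees of turn. Its arguments: {"type":"object","properties":{"commands":{"type":"array"},"claw":{"type":"number"}},"required":["commands"]}

```bash
mkdir -p pics
python3 - <<'E'
from cell import readout, eyes
import cv2,pickle
s=readout.read_state(); print({k:(v if not hasattr(v,'round') else v) for k,v in s.items()})
for n in ("scene","side","wrist"):
    d=eyes.get_image(n); cv2.imwrite(f"pics/{n}0.png",d["image"][:,:,::-1]); pickle.dump(d,open(f"{n}0.pkl","wb")); print(n,d["mtx"],d["rvec"],d["tvec"])
E
```

```text
{'clock': 0.0, 'qpos': array([ 1.24417893,  0.62933283,  0.03844814,  1.5183886 , -0.02703002,
        0.99627809, -0.01999658]), 'qd': array([-0.00040397,  0.00126938,  0.00054547, -0.00037607,  0.000264  ,
        0.00170992, -0.00036655]), 'tau': array([ 5.53073496e-04, -5.63398397e+01,  1.22599371e+00, -1.93441468e+01,
        1.09177668e-02,  1.05963915e-02,  3.13596594e-06]), 'eef_pos': array([ 167.48633277, -627.4007502 ,  230.39121595]), 'tool_rot': array([-1.57079937,  0.00188898, -1.30999733]), 'force': array([-0.71299237, -0.07837991, -0.185983  ]), 'torque': array([-0.02122883,  0.02310379, -0.03476701]), 'width': 85.66439390797197}
scene [[426.29482077   0.         322.50298266]
 [  0.         426.29482077 199.86530699]
 [  0.           0.           1.        ]] [ 1.73185967  2.13130539 -0.60057751] [ 131.28967595 -451.84815701 1721.0920885 ]
side [[376.70388827   0.         321.0857303 ]
 [  0.         376.70388827 203.91154634]
 [  0.           0.           1.        ]] [ 2.34626801 -0.09130695  0.06120612] [-595.88421431   96.71533081 1128.50577385]
wrist [[341.17494342   0.         317.86984289]
 [  0.         341.17494342 201.49922503]
 [  0.           0.           1.        ]] [-2.29770927  1.7659156   0.26409911] [-649.11352202  -37.20652471  380.26156873]
```

View pics/scene0.png

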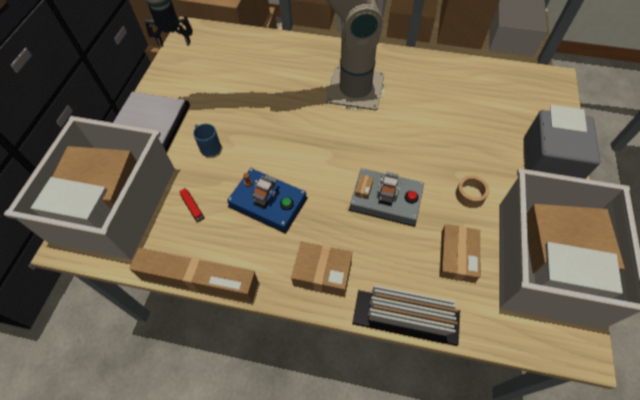

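View pics/side0.png

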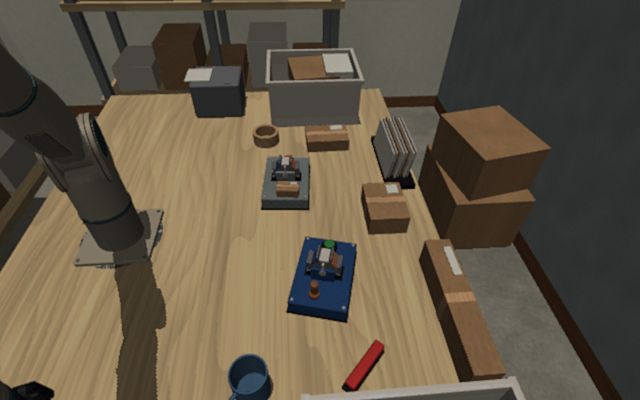

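The scene view shows the blue coder at about (267,198), with its green key at (287,203) and the stamp at (248,178). In the side view it is at about (324,275). I'll enlarge both for detail.

Run:
```python
import cv2,numpy as np
a=cv2.imread("pics/scene0.png")[160:235,220:315]; b=cv2.imread("pics/side0.png")[230:325,280:365]
A=cv2.resize(a,(0,0),fx=6,fy=6,interpolation=cv2.INTER_CUBIC)[:, :]
B=cv2.resize(b,(0,0),fx=6,fy=6,interpolation=cv2.INTER_CUBIC)
A=cv2.resize(a,(400,316),interpolation=cv2.INTER_CUBIC);B=cv2.resize(b,(400,447),interpolation=cv2.INTER_CUBIC)
o=np.zeros((447,800,3),np.uint8);o[:316,:400]=A;o[:,400:]=B
cv2.imwrite("pics/crop0.png",o)
```

```text
(no output)
```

View pics/crop0.png

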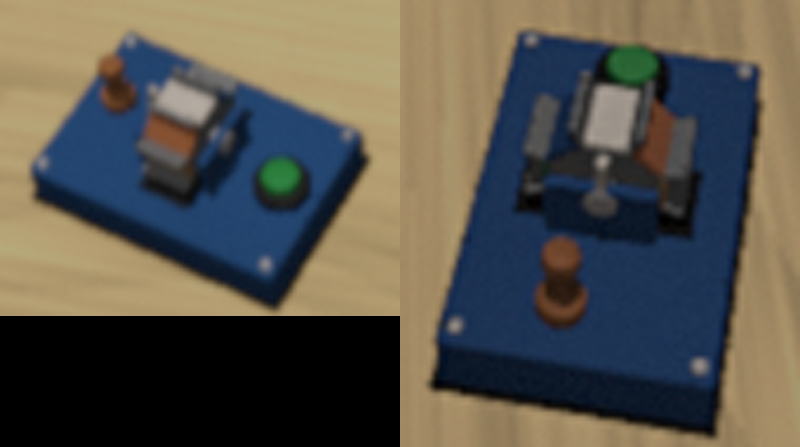

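White is on top, with copper behind it, so the wheel is at 0 and needs 4 clicks. The deck screws show at all four corners, so I'll use them to get the pose.

```bash
cat > h.py <<'E'
import cv2,numpy as np,pickle
from scipy.spatial.transform import Rotation as R
def ray(d,uv):
    M,_=cv2.Rodrigues(np.array(d["rvec"],float)); t=np.array(d["tvec"],float).ravel()
    n=cv2.undistortPoints(np.array(uv,float).reshape(-1,1,2),np.array(d["mtx"]),None).reshape(-1,2)
    return -M.T@t, np.c_[n,np.ones(len(n))]@M
def plane(d,uv,z):
    o,v=ray(d,uv); return o+v*((z-o[2])/v[:,2:])
def blob(d,uv,r=4):  # bright centroid around uv
    g=cv2.cvtColor(d["image"],cv2.COLOR_RGB2GRAY).astype(float); out=[]
    for u,v in uv:
        u0,v0=int(round(u)),int(round(v)); p=g[v0-r:v0+r+1,u0-r:u0+r+1]; w=np.clip(p-np.median(p)-25,0,None)
        yy,xx=np.mgrid[-r:r+1,-r:r+1]; w=w*(xx**2+yy**2<=r*r)
        out.append((u0+(w*xx).sum()/w.sum(),v0+(w*yy).sum()/w.sum()))
    return np.array(out)
def rectfit(P): # order FR,BR,FL,BL
    c=P.mean(0); ey=(P[2]+P[3]-P[0]-P[1])[:2]; ex=(P[1]+P[3]-P[0]-P[2])[:2]
    return c, np.degrees(np.arctan2(-ey[0],ey[1])), np.degrees(np.arctan2(ex[1],ex[0])), np.linalg.norm(ey)/2,np.linalg.norm(ex)/2
E
python3 - <<'E'
from h import *
S=pickle.load(open("scene0.pkl","rb"));D=pickle.load(open("side0.pkl","rb"))
a=np.array([(131,40),(41,163),(347,133),(265,264)])/4.21+[220,160]-0.4
b=np.array([(55,325),(300,366),(131,39),(345,72)])/4.706+[280,230]-0.4
for d,uv in((S,a),(D,b)):
    q=blob(d,uv,2); print(uv.round(1).tolist(),q.round(1).tolist())
    for p in(uv,q):
        P=plane(d,p,46); print(P[:,:2].round(0).tolist(),rectfit(P))
o1,v1=ray(S,a);o2,v2=ray(D,b)
for i in range(4):
    t=np.linalg.lstsq(np.c_[v1[i],-v2[i]],o2-o1,rcond=None)[0]; p,q=o1+t[0]*v1[i],o2+t[1]*v2[i]; print((p+q)/2,np.linalg.norm(p-q))
E
```

```text
[[250.7, 169.1], [229.3, 198.3], [302.0, 191.2], [282.5, 222.3]] [[nan, nan], [nan, nan], [302.0, 189.0], [282.6, 222.3]]
[[498.0, -280.0], [625.0, -315.0], [550.0, -87.0], [676.0, -120.0]] (array([ 587.34828115, -200.52680366,   46.        ]), np.float64(-14.843206276148681), np.float64(-15.130926733774754), np.float64(200.71099296221448), np.float64(131.12623705507562))
[[nan, nan], [nan, nan], [542.0, -89.0], [676.0, -120.0]] (array([nan, nan, nan]), np.float64(nan), np.float64(nan), np.float64(nan), np.float64(nan))
[[291.3, 298.7], [343.3, 307.4], [307.4, 237.9], [352.9, 244.9]] [[291.3, 298.7], [343.2, 307.3], [307.4, 238.0], [352.9, 244.2]]
[[499.0, -279.0], [625.0, -312.0], [551.0, -85.0], [677.0, -120.0]] (array([ 588.2369034 , -198.83022144,   46.        ]), np.float64(-14.95608195037555), np.float64(-15.191522165510191), np.float64(200.05740256606825), np.float64(130.53938784150364))
[[499.0, -279.0], [625.0, -312.0], [551.0, -85.0], [677.0, -117.0]] (array([ 588.19954837, -198.22745056,   46.        ]), np.float64(-14.947600706540035), np.float64(-14.496130011539853), np.float64(200.95102785124894), np.float64(130.20001793762754))
[ 499.40544681 -279.5845499    47.67992542] 0.26879745900251045
[ 625.59044993 -313.86314317   47.99462783] 1.2613879173804607
[550.96833877 -86.33385683  47.77564564] 0.059303706742630184
[ 676.79001385 -120.21071589   46.93050966] 0.30826360526899926h.py:14: RuntimeWarning: invalid value encountered in scalar divide
  out.append((u0+(w*xx).sum()/w.sum(),v0+(w*yy).sum()/w.sum()))
```

Emit:
{"op": "apply_moves", "data": {
  "commands": [
    [[0,0,0,0,1,0],[0,0,0,0,1,0],[0,0,0,0,1,0],[0,0,0,0,1,0],[0,0,0,0,1,0],[0,0,0,0,1,0],[0,0,0,0,0,0]]
  ],
  "claw": 0
}}

```text
clock: 0.73
eef_pos: [166.9, -625.7, 227.7]
tool_rot: [-1.574, 0.006, -1.859]
force: [-1.0, 0.4, -0.7]
width: 0.8
```

Run:
```python
from h import *
S=pickle.load(open("scene0.pkl","rb"));D=pickle.load(open("side0.pkl","rb"))
# green key top, mug, by colour masks
pts=[]
for d in(S,D):
    h=cv2.cvtColor(d["image"],cv2.COLOR_RGB2HSV); m=cv2.inRange(h,(50,120,60),(75,255,255))
    n,l,st,c=cv2.connectedComponentsWithStats(m); i=1+st[1:,4].argmax(); print(st[i],c[i]); pts.append(c[i])
o1,v1=ray(S,[pts[0]]);o2,v2=ray(D,[pts[1]])
t=np.linalg.lstsq(np.c_[v1[0],-v2[0]],o2-o1,rcond=None)[0]; p,q=o1+t[0]*v1[0],o2+t[1]*v2[0]; print((p+q)/2,np.linalg.norm(p-q))
print("mug base~",plane(S,[(210,155)],0),"expected key",588+78*.259,-199.5+78*.966)
```

```text
[282 198  10   8  64] [286.265625 201.375   ]
[324 240  11   8  69] [328.84057971 243.31884058]
[ 608.29266157 -123.89459608   63.7883968 ] 0.6867215268924511
mug base~ [[ 438.07890963 -460.66813357    0.        ]] expected key 608.202 -124.152
```

Emit:
{"op": "apply_moves", "data": {
  "commands": [
    [[-0.8,0,0.39,0,-0.3,0],[-0.8,0,0.39,0,0,0],[-0.8,0,0.39,0,0,0],[-0.8,0,0.39,0,0,0],[-0.8,0,0.39,0,0,0],[-0.8,0,0.39,0,0,0],[-0.8,0,0.39,0,0,0],[-0.8,0,0.39,0,0,0]]
  ]
}}

```text
clock: 1.4
eef_pos: [350.2, -409.3, 225.1]
tool_rot: [-1.58, -0.0, -1.828]
force: [-0.8, -0.4, 0.5]
width: -0.2
```

Emit:
{"op": "apply_moves", "data": {
  "commands": [
    [[-0.8,0.15,0.4,0,0,0],[-0.8,0.15,0.4,0,0,0],[-0.8,0.15,0.4,0,0,0],[-0.8,0.15,0.4,0,0,0],[-0.8,0.15,0.4,0,0,0],[-0.8,0.15,0.4,0,0,0],[-0.8,0.15,0.4,0,0,0],[0,0,0,0,0,0]]
  ]
}}

```text
clock: 2.07
eef_pos: [526.2, -200.6, 180.7]
tool_rot: [-1.575, 0.004, -1.794]
force: [-0.8, 0.3, 0.3]
width: -0.3
```

```bash
cat >> h.py <<'E'
C=np.array([588,-199.5]);EX=np.array([.9659,-.2588]);EY=np.array([.2588,.9659])
def where(s):
    p=np.array(s["eef_pos"]); M=R.from_euler("xyz",s["tool_rot"]).as_matrix()
    print("t %.2f coder x %.1f y %.1f z %.1f"%(s["clock"],(p[:2]-C)@EX,(p[:2]-C)@EY,p[2]),"tool axes in world",M.T.round(3).tolist(),"yaw",np.degrees(s["tool_rot"][2]).round(2),"F",np.round(s["force"],1))
E
python3 - <<'E'
from h import *
from cell import readout,eyes
where(readout.read_state())
d=eyes.get_image("wrist");cv2.imwrite("pics/w1.png",d["image"][:,:,::-1]);pickle.dump(d,open("w1.pkl","wb"))
E
```

```text
t 2.07 coder x -59.4 y -17.1 z 180.7 tool axes in world [[-0.221, -0.975, -0.004], [-0.003, 0.005, -1.0], [0.975, -0.221, -0.005]] yaw -102.78 F [-0.8  0.3  0.3]
```

View pics/w1.png

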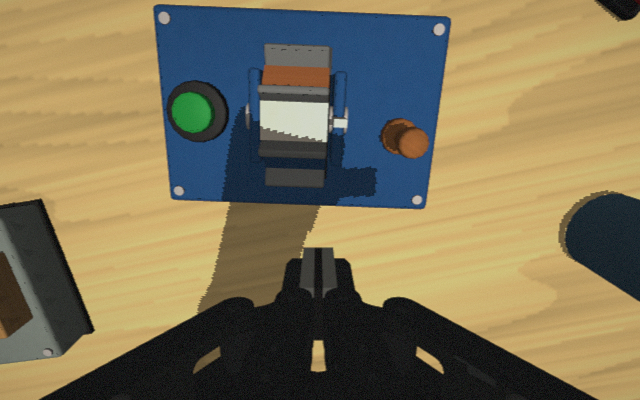

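The wrist view shows white on top at (293,120). The screws are at (165,18), (439,29), (417,200) and (179,191), and the closed fingertips at (318,250). I'll refine the pose from the screws.

Run:
```python
from h import *
d=pickle.load(open("w1.pkl","rb"))
uv=[(417,200),(439,29),(179,191),(165,18)]
q=blob(d,uv,8); print(q.round(1).tolist())
P=plane(d,q,46.5); print(P.round(1).tolist(),rectfit(P))
print("finger corners at z180.7:",[(((p[:2]-C)@EX).round(1),((p[:2]-C)@EY).round(1)) for p in plane(d,[(302,248),(333,248)],180.7)])
print("wheel white near/far lug z124",[(((p[:2]-C)@EX).round(1),((p[:2]-C)@EY).round(1)) for p in plane(d,[(293,141),(295,91)],124)])
```

```text
[[416.7, 199.5], [438.9, 29.0], [178.4, 190.4], [163.6, 17.4]]
[[499.4, -279.6, 46.5], [625.6, -313.6, 46.5], [551.5, -85.2, 46.5], [677.9, -119.1, 46.5]] (array([ 588.58257561, -199.40922858,   46.5       ]), np.float64(-15.032703792051723), np.float64(-15.035774305794392), np.float64(201.31181806028002), np.float64(130.773003318888))
finger corners at z180.7: [(np.float64(-51.0), np.float64(-9.6)), (np.float64(-50.5), np.float64(-23.7))]
wheel white near/far lug z124 [(np.float64(-9.9), np.float64(-0.6)), (np.float64(17.7), np.float64(-1.2))]
```

Emit:
{"op": "apply_moves", "data": {
  "commands": [
    [[-0.2,0,0.15,0,0.44,0],[-0.2,0.2,0.15,0,0,0],[0,0.4,0,0,0,0],[0,0.2,0,0,0,0],[0,0,0,0,0,0]]
  ]
}}

```text
clock: 2.53
eef_pos: [538.8, -193.2, 147.1]
tool_rot: [-1.577, -0.001, -1.828]
force: [-0.4, 0.9, 0.9]
width: 0.0
```

```bash
sed -i 's/588,-199.5\]/588.4,-199.4]/' h.py
cat > w.py <<'E'
from h import *
from cell import readout
where(readout.read_state())
E
python3 w.py
```

```text
t 2.53 coder x -49.5 y -6.9 z 147.1 tool axes in world [[-0.254, -0.967, 0.001], [-0.006, 0.0, -1.0], [0.967, -0.254, -0.006]] yaw -104.71 F [-0.4  0.9  0.9]
```

Emit:
{"op": "apply_moves", "data": {
  "commands": [
    [[-0.15,0.25,0,0,0,0],[-0.03,0.25,0,0,0,0],[0,0.15,0,0,0,0],[0,0,0,0,0,0],[0,0,0,0,0,0]]
  ]
}}

```text
clock: 2.95
eef_pos: [539.0, -188.2, 118.4]
tool_rot: [-1.578, -0.002, -1.829]
force: [-0.1, -0.3, 0.0]
width: 0.1
```

```bash
python3 w.py
```

```text
t 2.95 coder x -50.7 y -2.0 z 118.4 tool axes in world [[-0.255, -0.967, 0.002], [-0.008, -0.0, -1.0], [0.967, -0.255, -0.007]] yaw -104.8 F [-0.1 -0.3  0. ]
```

Emit:
{"op": "apply_moves", "data": {
  "commands": [
    [[0,0,0.18,0,0,0],[0,0,0.18,0,0,0],[0,0,0.18,0,0,0],[0,0,0.18,0,0,0],[0,0,0.18,0,0,0],[0,0,0.18,0,0,0],[0,0,0.15,0,0,0],[0,0,0,0,0,0]]
  ]
}}

```text
clock: 3.62
eef_pos: [592.7, -203.0, 119.5]
tool_rot: [-1.576, -0.003, -1.829]
force: [-0.7, -0.3, 0.9]
width: -0.1
```

```bash
python3 w.py
```

```text
t 3.62 coder x 5.1 y -2.4 z 119.5 tool axes in world [[-0.256, -0.967, 0.003], [-0.005, -0.001, -1.0], [0.967, -0.256, -0.005]] yaw -104.8 F [-0.7 -0.3  0.9]
```

Emit:
{"op": "apply_moves", "data": {
  "commands": [
    [[0,-0.25,0,0,0,0],[0,-0.4,0,0,0,0],[0,-0.3,0,0,0,0],[0,-0.1,-0.3,0,0,0],[0,0,-0.5,0,0,0],[0,0,-0.5,0,0,0],[0,0,-0.1,0,0,0],[0,0,0,0,0,0]]
  ]
}}

```text
clock: 4.28
eef_pos: [539.4, -188.9, 168.2]
tool_rot: [-1.569, -0.003, -1.829]
force: [0.1, -0.1, 0.4]
width: 0.4
```

```bash
cat > look.py <<'E'
import sys
from h import *
from cell import readout,eyes
where(readout.read_state()); n=sys.argv[1]
d=eyes.get_image("wrist");i=d["image"]
M,_=cv2.Rodrigues(np.array(d["rvec"],float))
def pr(x,y,z):
    X=np.r_[C+x*EX+y*EY,z]; return cv2.projectPoints(X.reshape(1,1,3),d["rvec"],d["tvec"],d["mtx"],None)[0].ravel()
for x in(-6,0,6):
    u,v=pr(x,0,114).round().astype(int); print((u,v),"top RGB",i[v-1:v+2,u-3:u+4].mean((0,1)).round())
u,v=pr(0,0,114).round().astype(int)
c=i[max(0,v-100):v+100,max(0,u-130):u+130]
cv2.imwrite(f"pics/{n}.png",cv2.resize(c[:,:,::-1],None,fx=2.5,fy=2.5,interpolation=cv2.INTER_CUBIC)); 
g=cv2.cvtColor(i,cv2.COLOR_RGB2GRAY)
E
python3 look.py w2
```

```text
t 4.28 coder x -50.0 y -2.5 z 168.2 tool axes in world [[-0.255, -0.967, 0.003], [0.001, -0.003, -1.0], [0.967, -0.255, 0.002]] yaw -104.8 F [ 0.1 -0.1  0.4]
(np.int64(313), np.int64(153)) top RGB [24. 42. 64.]
(np.int64(313), np.int64(142)) top RGB [ 45.  87. 137.]
(np.int64(313), np.int64(132)) top RGB [ 45.  87. 136.]
```

View pics/w2.png

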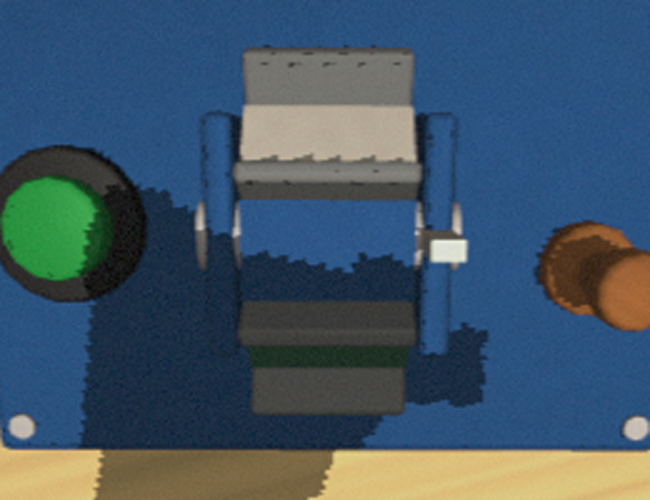

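Blue is on top after exactly one click, with white behind it and green coming up in front. I'll do the second click.

Emit:
{"op": "apply_moves", "data": {
  "commands": [
    [[-0.05,0.4,0,0,0,0],[0,0.4,0,0,0,0],[0,0.3,0,0,0,0],[0,0.05,0,0,0,0],[0,0,0,0,0,0]]
  ]
}}

```text
clock: 4.75
eef_pos: [548.0, -189.1, 123.2]
tool_rot: [-1.558, -0.003, -1.828]
force: [0.5, 0.3, 0.6]
width: 0.4
```

```bash
python3 w.py
```

```text
t 4.75 coder x -41.7 y -0.5 z 123.2 tool axes in world [[-0.255, -0.967, 0.003], [0.012, -0.006, -1.0], [0.967, -0.255, 0.013]] yaw -104.76 F [0.5 0.3 0.6]
```

Emit:
{"op": "apply_moves", "data": {
  "commands": [
    [[0,0.1,-0.1,-0.15,0,0],[0,0,0,0,0,0]]
  ]
}}

```text
clock: 4.92
eef_pos: [545.3, -188.4, 119.4]
tool_rot: [-1.571, -0.003, -1.828]
force: [-0.3, -0.3, 0.3]
width: 0.1
```

```bash
python3 w.py
```

```text
t 4.92 coder x -44.5 y -0.5 z 119.4 tool axes in world [[-0.255, -0.967, 0.003], [-0.001, -0.003, -1.0], [0.967, -0.255, 0.0]] yaw -104.76 F [-0.3 -0.3  0.3]
```

Emit:
{"op": "apply_moves", "data": {
  "commands": [
    [[0,0,0.18,0,0,0],[0,0,0.18,0,0,0],[0,0,0.18,0,0,0],[0,0,0.18,0,0,0],[0,0,0.18,0,0,0],[0,0,0.16,0,0,0],[0,0,0,0,0,0],[0,0,0,0,0,0]]
  ]
}}

```text
clock: 5.58
eef_pos: [593.3, -201.2, 121.7]
tool_rot: [-1.566, -0.004, -1.828]
force: [-2.0, 0.1, 0.3]
width: -0.0
```

```bash
python3 w.py
```

```text
t 5.58 coder x 5.2 y -0.5 z 121.7 tool axes in world [[-0.254, -0.967, 0.004], [0.004, -0.005, -1.0], [0.967, -0.254, 0.005]] yaw -104.74 F [-2.   0.1  0.3]
```

Emit:
{"op": "apply_moves", "data": {
  "commands": [
    [[0,-0.25,0,0,0,0],[0,-0.4,0,0,0,0],[0,-0.3,0,0,0,0],[0,0,-0.3,0,0,0],[0,0,-0.5,0,0,0],[0,0,-0.45,0,0,0],[0,0,0,0,0,0],[0,0,0,0,0,0]]
  ]
}}

```text
clock: 6.25
eef_pos: [543.5, -188.1, 165.8]
tool_rot: [-1.562, -0.004, -1.828]
force: [0.4, -0.2, 0.3]
width: 0.2
```

```bash
python3 look.py w3
```

```text
t 6.25 coder x -46.3 y -0.7 z 165.8 tool axes in world [[-0.255, -0.967, 0.004], [0.007, -0.006, -1.0], [0.967, -0.255, 0.008]] yaw -104.76 F [ 0.4 -0.2  0.3]
(np.int64(316), np.int64(160)) top RGB [37. 60. 44.]
(np.int64(316), np.int64(150)) top RGB [ 72. 127.  89.]
(np.int64(316), np.int64(139)) top RGB [ 76. 134.  94.]
```

View pics/w3.png

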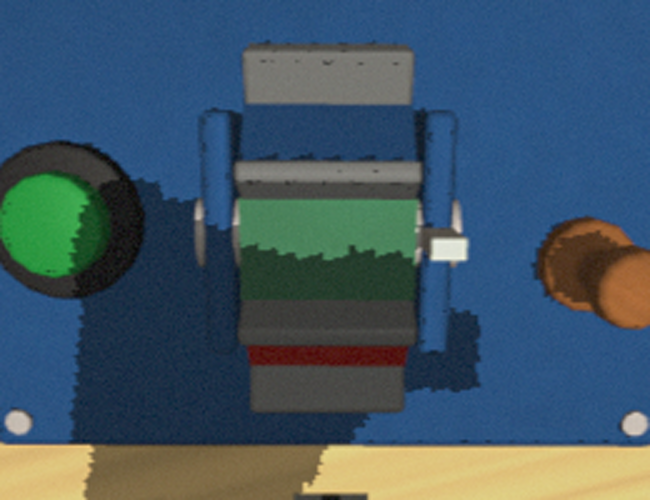

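Green is on top after two clicks, with red coming next. On to the third.

Emit:
{"op": "apply_moves", "data": {
  "commands": [
    [[0,0.4,0,-0.1,0,0],[0,0.4,0,0,0,0],[0,0.3,0,-0.1,0,0],[0,0.05,0,0,0,0],[0,0,0,0,0,0]]
  ]
}}

```text
clock: 6.72
eef_pos: [548.2, -189.4, 116.7]
tool_rot: [-1.577, -0.004, -1.828]
force: [0.8, 0.1, 0.6]
width: -0.3
```

```bash
python3 w.py
```

```text
t 6.72 coder x -41.4 y -0.8 z 116.7 tool axes in world [[-0.254, -0.967, 0.004], [-0.007, -0.002, -1.0], [0.967, -0.254, -0.006]] yaw -104.73 F [0.8 0.1 0.6]
```

Emit:
{"op": "apply_moves", "data": {
  "commands": [
    [[0,-0.05,0,0.05,0,0],[0,0,0.17,0,0,0],[0,0,0.17,0,0,0],[0,0,0.17,0,0,0],[0,0,0.17,0,0,0],[0,0,0.17,0,0,0],[0,0,0.15,0,0,0],[0,0,0,0,0,0]]
  ]
}}

```text
clock: 7.38
eef_pos: [592.5, -201.2, 120.1]
tool_rot: [-1.571, -0.004, -1.828]
force: [-1.3, -0.2, 1.3]
width: -0.2
```

```bash
python3 w.py
```

```text
t 7.38 coder x 4.4 y -0.7 z 120.1 tool axes in world [[-0.254, -0.967, 0.004], [-0.001, -0.004, -1.0], [0.967, -0.254, 0.0]] yaw -104.72 F [-1.3 -0.2  1.3]
```

Emit:
{"op": "apply_moves", "data": {
  "commands": [
    [[0,-0.25,0,0,0,0],[0,-0.4,0,0,0,0],[0,-0.3,0,0,0,0],[0,0,-0.3,0,0,0],[0,0,-0.5,0,0,0],[0,0,-0.45,0,0,0],[0,0,0,0,0,0],[0,0,0,0,0,0]]
  ]
}}

```text
clock: 8.05
eef_pos: [545.6, -188.8, 164.8]
tool_rot: [-1.563, -0.004, -1.828]
force: [0.4, 1.6, 1.0]
width: 0.2
```

```bash
python3 look.py w4
```

```text
t 8.05 coder x -44.1 y -0.8 z 164.8 tool axes in world [[-0.254, -0.967, 0.004], [0.006, -0.006, -1.0], [0.967, -0.254, 0.008]] yaw -104.72 F [0.4 1.6 1. ]
(np.int64(316), np.int64(164)) top RGB [101.  23.  20.]
(np.int64(316), np.int64(154)) top RGB [154.  31.  22.]
(np.int64(316), np.int64(143)) top RGB [214.  39.  23.]
```

View pics/w4.png

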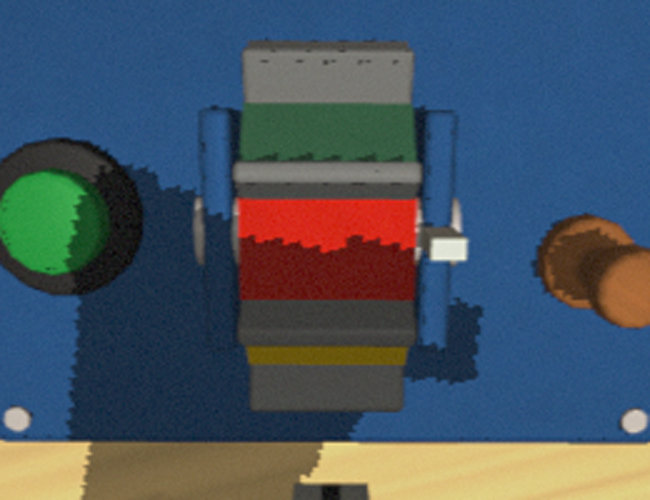

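Red is on top and yellow is next. This is the fourth and last click.

Emit:
{"op": "apply_moves", "data": {
  "commands": [
    [[0,0.4,0,-0.1,0,0],[0,0.4,0,0,0,0],[0,0.27,0,-0.1,0,0],[0,0,0,0,0,0],[0,0,0,0,0,0]]
  ]
}}

```text
clock: 8.52
eef_pos: [550.5, -190.2, 119.2]
tool_rot: [-1.577, -0.004, -1.827]
force: [-0.5, -0.4, 0.7]
width: 0.1
```

```bash
python3 w.py
```

```text
t 8.52 coder x -39.0 y -0.9 z 119.2 tool axes in world [[-0.253, -0.967, 0.004], [-0.008, -0.003, -1.0], [0.967, -0.253, -0.007]] yaw -104.67 F [-0.5 -0.4  0.7]
```

Emit:
{"op": "apply_moves", "data": {
  "commands": [
    [[0,0,0,0.05,0,0],[0,0,0.16,0,0,0],[0,0,0.16,0,0,0],[0,0,0.16,0,0,0],[0,0,0.16,0,0,0],[0,0,0.16,0,0,0],[0,0,0.14,0,0,0],[0,0,0,0,0,0]]
  ]
}}

```text
clock: 9.18
eef_pos: [592.4, -201.3, 120.4]
tool_rot: [-1.57, -0.005, -1.827]
force: [0.2, 0.2, 0.6]
width: 0.0
```

```bash
python3 w.py
```

```text
t 9.18 coder x 4.4 y -0.8 z 120.4 tool axes in world [[-0.253, -0.967, 0.005], [-0.001, -0.005, -1.0], [0.967, -0.253, 0.0]] yaw -104.66 F [0.2 0.2 0.6]
```

Emit:
{"op": "apply_moves", "data": {
  "commands": [
    [[0,-0.25,0,0,0,0],[0,-0.4,0,0,0,0],[0,-0.3,0,0,0,0],[0,0,-0.3,0,0,0],[0,0,-0.5,0,0,0],[0,0,-0.45,0,0,0],[0,0,0,0,0,0],[0,0,0,0,0,0]]
  ]
}}

```text
clock: 9.85
eef_pos: [545.1, -188.8, 165.2]
tool_rot: [-1.563, -0.005, -1.827]
force: [0.5, -0.2, -0.7]
width: 0.1
```

```bash
python3 look.py w5
```

```text
t 9.85 coder x -44.5 y -0.9 z 165.2 tool axes in world [[-0.253, -0.967, 0.005], [0.006, -0.007, -1.0], [0.967, -0.253, 0.007]] yaw -104.66 F [ 0.5 -0.2 -0.7]
(np.int64(316), np.int64(163)) top RGB [128. 106.  11.]
(np.int64(316), np.int64(153)) top RGB [171. 163.  18.]
(np.int64(316), np.int64(142)) top RGB [221. 224.  33.]
```

View pics/w5.png

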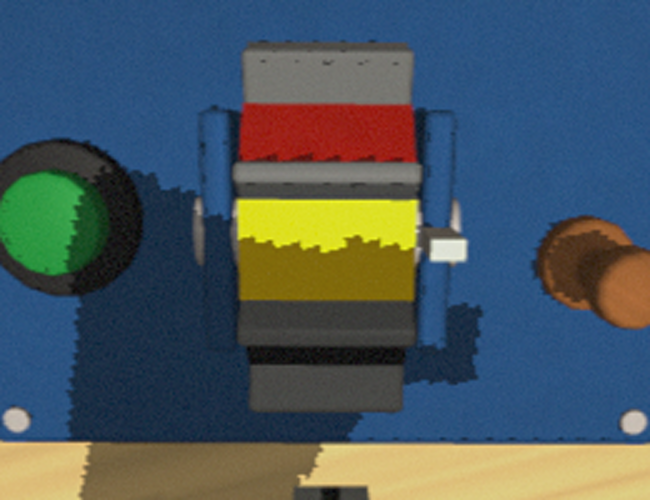

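Yellow is on top and level beside the pointer. I'll move above the green key, going left first and then forward.

Emit:
{"op": "apply_moves", "data": {
  "commands": [
    [[-0.6,0,0,-0.05,0,0],[-0.7,0,0,0,0,0],[-0.5,0,0.2,0,0,0],[0,0,0.5,-0.05,0,0],[0,0,0.3,0,0,0],[0,0,0,0,0,0],[0,0,0,0,0,0]]
  ]
}}

```text
clock: 10.48
eef_pos: [611.1, -128.1, 166.5]
tool_rot: [-1.565, -0.005, -1.828]
force: [-0.4, -0.6, 0.0]
width: 0.4
```

```bash
python3 w.py
```

```text
t 10.48 coder x 3.5 y 74.8 z 166.5 tool axes in world [[-0.254, -0.967, 0.005], [0.004, -0.006, -1.0], [0.967, -0.254, 0.005]] yaw -104.71 F [-0.4 -0.6  0. ]
```

Emit:
{"op": "apply_moves", "data": {
  "commands": [
    [[-0.08,0.4,-0.08,-0.05,0,0],[0,0.5,0,0,0,0],[0,0.5,0,0,0,0],[0,0.45,0,0,0,0],[0,0.15,0,0,0,0],[0,0,0,0,0,0],[0,0,0,0,0,0]]
  ]
}}

```text
clock: 11.07
eef_pos: [607.8, -127.3, 85.4]
tool_rot: [-1.568, -0.006, -1.832]
force: [-0.4, 0.5, 0.7]
width: -0.3
```

```bash
python3 w.py
```

```text
t 11.07 coder x 0.0 y 74.7 z 85.4 tool axes in world [[-0.258, -0.966, 0.006], [0.001, -0.006, -1.0], [0.966, -0.258, 0.003]] yaw -104.94 F [-0.4  0.5  0.7]
```

Emit:
{"op": "apply_moves", "data": {
  "commands": [
    [[-0.08,0.2,0,0,0,0],[0,0.15,0,0,0,0],[0,0.1,0,0,0,0],[0,0,0,0,0,0]]
  ]
}}

```text
clock: 11.4
eef_pos: [610.5, -124.7, 69.0]
tool_rot: [-1.563, -0.006, -1.832]
force: [0.3, 0.2, 0.0]
width: 0.1
```

Emit:
{"op": "apply_moves", "data": {
  "commands": [
    [[0,0.05,0,0,0,0],[0,0.05,0,0,0,0],[0,0,0,0,0,0]]
  ]
}}

```text
clock: 11.65
eef_pos: [611.0, -124.9, 65.7]
tool_rot: [-1.562, -0.005, -1.832]
force: [0.5, 0.3, 3.2]
width: 0.1
```

Emit:
{"op": "apply_moves", "data": {
  "commands": [
    [[0,0.06,0,0,0,0],[0,0.06,0,0,0,0],[0,0.03,0,0,0,0]]
  ]
}}

```text
clock: 11.9
eef_pos: [611.2, -124.8, 61.9]
tool_rot: [-1.561, -0.005, -1.832]
force: [-4.8, 1.4, 17.6]
width: -0.2
```

Emit:
{"op": "apply_moves", "data": {
  "commands": [
    [[0,0.05,0,0,0,0],[0,0.05,0,0,0,0]]
  ]
}}

```text
clock: 12.07
eef_pos: [611.2, -124.8, 61.9]
tool_rot: [-1.561, -0.004, -1.832]
force: [-5.1, 1.6, 18.0]
width: -0.0
```

At z 61.9 mm the force is 18 N and the tip goes no lower. That is well above the 5 N spring, so the key has bottomed. Now I'll release it and retreat straight up.

Emit:
{"op": "apply_moves", "data": {
  "commands": [
    [[0,-0.1,0,0,0,0],[0,-0.3,0,0,0,0],[0,-0.5,0,0,0,0],[0,-0.6,0,0,0,0],[0,-0.6,0,0,0,0],[0,-0.4,-0.4,0,0,0],[0,0,-0.6,0,0,0],[0,0,-0.4,0,0,0]]
  ]
}}

```text
clock: 12.73
eef_pos: [559.8, -111.1, 168.3]
tool_rot: [-1.552, -0.004, -1.833]
force: [-1.3, -0.7, -1.1]
width: 0.1
```

Emit:
{"op": "apply_moves", "data": {
  "commands": [
    [[0,0,-0.5,0,0,0],[0,0,0,0,0,0],[0,0,0,0,0,0],[0,0,0,0,0,0]]
  ]
}}

```text
clock: 13.07
eef_pos: [537.6, -105.0, 170.6]
tool_rot: [-1.55, -0.003, -1.833]
force: [-0.4, -1.1, -0.2]
width: -0.1
```

```bash
python3 look.py w6
python3 - <<'E'
from h import *
from cell import eyes
ds=[]
for n in("scene","side"):
    d=eyes.get_image(n); o=pickle.load(open(n+"0.pkl","rb")); ds.append(d)
    g=cv2.absdiff(d["image"],o["image"]).max(2); m=cv2.morphologyEx((g>40).astype(np.uint8),cv2.MORPH_OPEN,np.ones((2,2)))
    _,_,st,_=cv2.connectedComponentsWithStats(m); print(n,[s.tolist() for s in st[1:] if s[4]>8])
a=cv2.resize(ds[0]["image"][130:270,150:470],(640,280)); b=cv2.resize(ds[1]["image"][100:400,200:440],(400,500))
c=ds[1]["image"][220:400,220:400]
o=np.zeros((600,800,3),np.uint8);o[:280,:640]=a;o[280:600,:320]=cv2.resize(c,(320,320));
w=cv2.imread("pics/w6.png")[:,:,::-1]; o[280:600,320:736]=cv2.resize(w,(416,320))
cv2.imwrite("pics/final.png",o[:,:,::-1])
E
```

```text
t 13.07 coder x -73.5 y 78.1 z 170.6 tool axes in world [[-0.259, -0.966, 0.003], [0.019, -0.008, -1.0], [0.966, -0.259, 0.021]] yaw -105.03 F [-0.4 -1.1 -0.2]
(np.int64(454), np.int64(112)) top RGB [216. 210.  11.]
(np.int64(455), np.int64(101)) top RGB [216. 210.  10.]
(np.int64(456), np.int64(90)) top RGB [215. 209.  10.]
scene [[147, 0, 47, 47, 962], [285, 0, 37, 32, 947], [348, 0, 25, 20, 173], [375, 0, 6, 10, 43], [150, 5, 5, 2, 10], [342, 11, 3, 7, 17], [354, 12, 25, 27, 236], [265, 32, 78, 75, 2878], [374, 82, 4, 7, 24], [180, 93, 135, 76, 2901], [375, 96, 3, 4, 11], [346, 101, 27, 7, 115], [286, 108, 82, 108, 2885], [258, 180, 14, 10, 85], [256, 190, 11, 7, 43]]
side [[73, 0, 5, 4, 18], [193, 0, 9, 4, 34], [215, 0, 4, 3, 12], [83, 2, 55, 3, 154], [235, 4, 19, 3, 45], [119, 11, 15, 25, 226], [71, 13, 20, 22, 230], [95, 14, 28, 74, 935], [65, 36, 24, 26, 161], [231, 38, 3, 6, 12], [293, 45, 8, 7, 40], [266, 51, 41, 62, 960], [276, 58, 15, 9, 35], [298, 58, 12, 10, 49], [14, 60, 38, 60, 678], [301, 65, 4, 6, 17], [293, 71, 8, 9, 33], [316, 73, 7, 5, 25], [306, 81, 17, 2, 34], [100, 92, 6, 9, 37], [263, 92, 8, 9, 40], [95, 96, 22, 66, 510], [98, 102, 4, 3, 12], [0, 112, 16, 6, 78], [78, 114, 18, 32, 245], [282, 126, 36, 76, 1696], [34, 131, 49, 18, 306], [38, 142, 26, 6, 53], [103, 145, 5, 12, 44], [38, 155, 8, 10, 38], [46, 159, 5, 5, 16], [286, 172, 10, 7, 40], [299, 211, 9, 5, 43], [140, 212, 8, 4, 21], [160, 213, 166, 46, 3615], [150, 216, 11, 24, 152], [114, 242, 36, 21, 488], [320, 249, 12, 14, 128], [313, 258, 4, 5, 14], [115, 262, 53, 138, 5442], [0, 381, 56, 19, 806]]
```

View pics/final.png

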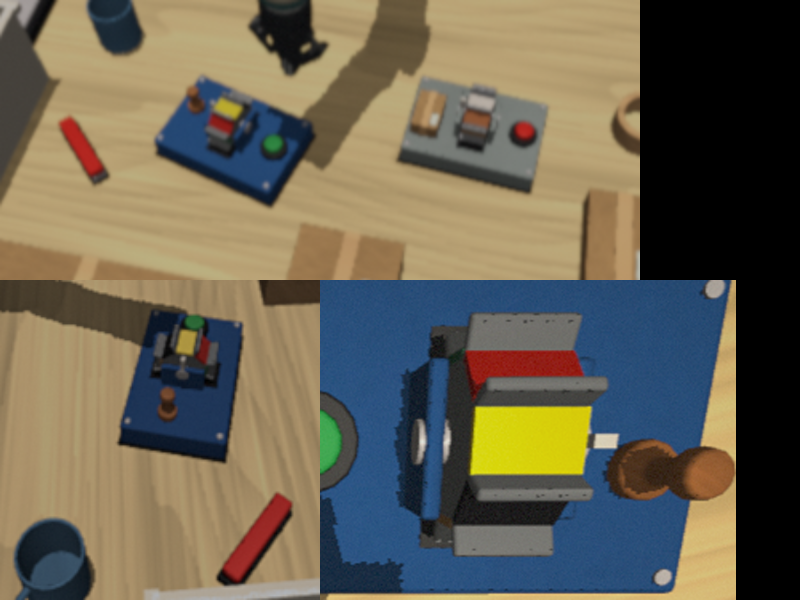

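Yellow is still on top and the loose things look unmoved. I'll triangulate the green key once more to check it has come back up, then hand in.

Run:
```python
from h import *
from cell import readout,eyes,finish_job
r=[]
for n in("scene","side"):
    d=eyes.get_image(n); m=cv2.inRange(cv2.cvtColor(d["image"],cv2.COLOR_RGB2HSV),(50,120,60),(75,255,255))
    _,_,st,c=cv2.connectedComponentsWithStats(m); i=1+st[1:,4].argmax(); print(n,st[i],c[i]); r.append(ray(d,[c[i]]))
(o1,v1),(o2,v2)=r; t=np.linalg.lstsq(np.c_[v1[0],-v2[0]],o2-o1,rcond=None)[0]; p=(o1+t[0]*v1[0]+o2+t[1]*v2[0])/2; print(p)
s=readout.read_state(); print(s["force"],np.abs(s["qd"]).max())
if p[2]>61: print(finish_job())
```

```text
scene [281 198  11   9  70] [286.3        201.58571429]
side [324 240  11   8  69] [328.94202899 243.4057971 ]
[ 608.64109995 -123.72119628   63.14284029]
[ 0.1638422  -0.45948448  0.65281719] 0.006136514066373074
the job is handed in; nothing more can be done
None
```

The blue coder's wheel was stepped from white to yellow and its green key was then pressed and released. I handed the job in at about 13 s of the 48 s allowed; `finish_job()` gives no verdict.

- **Wheel:** I flicked it forwards four times with the closed fingertips, and pictures between flicks showed blue, green, red and then yellow on top. Yellow was still level beside the pointer after the key press.
- **Key:** I pressed it only once yellow was on top. The tip stopped at z 61.9 mm with 18 N on it, against a 5 N spring, after about 6 mm of travel by my estimate.
- **Key back up:** In both fixed views the key appears within 0.3 px of where it started. It triangulates to 63.1 mm, against 63.8 mm at the start, which is within measuring error but not exact enough to prove the last millimetre.
- **Surroundings:** By eye in the last picture, the grey coder still has white on top and its key up, and the stamp, carton, mug, stapler, tape roll and parcels look unmoved. The change detection between first and last images showed only the arm, its shadow and the blue wheel on the table, as far as I can tell from the box positions. I did not measure each loose thing's position separately.
- **Robot:** At hand-in it was clear of the coder, still, with under 1 N on the tool.

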